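# Put the thread reel away and restack the nested parts boxes on their lugs

## Robot

A 7-joint arm with a two-finger parallel gripper is mounted at the origin on the work surface. World frame = base frame: x ahead of the robot, y to its left, z up, the work surface at z = 0. Lengths are in m, angles in rad, forces in N, time in s.
With the tool pointing down it reaches from about 0.4 to 0.925 m from the base axis. Payload 4.1 kg.
Tool frame: the origin (TCP) lies at the very end of the fingers, on their centre line; the grasp point (between the pads) lies 19 mm behind it; z points along the fingers, y is the line along which they close (so a half turn about z gives the same grasp; the last joint's range is limited). The gripper opens to 85 mm and grips with 20 to 120 N. Pads are 22 mm wide; open, the fingers measure 114 mm over their backs; the gripper's body (76 mm by 85 mm) begins 54 mm behind the grasp point. The pads swing forward as they close: fully open they stand 13 mm farther back than shut.
Start: joints at [-1.439, 0.398, 0.045, 1.537, -0.019, 1.207, -0.051], TCP at [0.149, 0.633, 0.231] pointing down, gripper open.
Joint ranges: [-2.82, 2.82], [-0.49, 2.23], [-1.37, 1.46], [0, 2.46], [-1.36, 4.5], [0.23, 2], [-2.94, 2.94]. Speed limits (rad/s): [2.57, 2.57, 3.14, 3.14, 3.14, 3.14, 3.14].

## Interface

Orientations are given as a unit quaternion [w, x, y, z].
In Python, from plant import sense, grab_frame, camera_model, hand_in gives the robot as it stands.
- The arm moves only by the tool step_arm, never from a script. Its argument "moves" is a list of rows, each a list of 7 numbers: the finger opening in m, from 0 to 0.0854, then the shift along the tool's x, y, z in m, then the turn, a rotation vector about the tool's x, y, z in rad. In form: [[claw, x, y, z, ax, ay, az], ...]. A call has 1 to 5 rows; each row shifts and turns the commanded pose from where the row before left it, along the tool's axes as they then stand; what a row does not reach is not made up. A row lasts 1/8 s, in which the tool goes at most 62.5 mm and 10.7 degrees, less where a joint would pass 70% of its speed; a pose out of reach is approached as far as the arm can. A call is refused whole if a number of a shift passes 0.0625 or a number of a turn 0.188, either way. A call with a gripper value outside its range is refused whole. The fingers move at their own pace and stop on an object; "newtons" is the grip in N (left out, the last holds). Time passes only in rows, so rows that do not move let the fingers close. It gives the time, the measured TCP pose, the force, the opening and the grip force at its end, in the units of the state.
- sense(): the state, without advancing time (a new reading comes with each control period).
- grab_frame(name): name is "scene" or "top" or "wrist"; returns the picture (480x640x3 uint8, red, green, blue); there is no depth.
- camera_model(name): a dict with "fx", "fy", "cx", "cy" (pixels), "k1" (the pictures are not rectified: a ray, as slopes to the right and down, at radius r is drawn at 1 + k1 r^2 times it, then the intrinsics apply), "extrinsics" (4x4, takes a point from camera to world coordinates); the wrist camera has in their place "hand_eye" (4x4, takes a point from camera to tool coordinates, whose origin is the TCP and whose axes are the flange's). Camera axes: x right, y down, z forward; pixel columns grow to the right and rows downward; lengths in m; the calibration is good to about 2 mm. A picture is of the moment at which its call begins: read the wrist's pose just before it. camera_model takes no time and is no camera call.
- hand_in(): hands the job in; it is judged then, once.
The state is a dict: "time_s": time; "joints": joint angles; "qvel": joint speeds; "joint_torque": joint torques, N m; "tcp_pos": TCP position; "tool_rot": TCP orientation; "contact_force": force on the tool from outside, world axes, zero at the start; "moment": the same for the moment, N m; "opening": finger opening in m; "gripper_force": force on a finger pad.
Only numpy, scipy, OpenCV 4.12 (cv2) and the standard library are available. Lean on these libraries where they do the work, as an engineer would, in place of code of your own. Each camera call takes 0.05 s, during which the arm holds its last target. There are 200 camera calls.

## Task

The two stack-and-nest parts boxes stand nested. Lift the top one out and set it down on the bench, stand the thread reel upright on the floor of the bottom box, then put the top box back turned end for end, so that it stands level on the bottom box's rim lugs, above the reel, instead of nesting. Leave the bottom box and the things around it where they stand, and set everything down rather than dropping it.

Things in the scene. Friction and masses are not known exactly. Their poses are not given: they have to be found in the camera images.
- bottom_box: Lower of two identical open grey plastic stack-and-nest boxes, 217 x 157 mm over the rim, 80 mm high, 170 g, loose on the bench. Origin: centre of its underside, x along its length, z up. Rim: upright band all round, 9 mm thick, 60 to 80 mm up; outer faces at x +-108.5, y +-78.5 mm. Walls 2.5 mm thick taper in to a floor 185 x 125 mm, 3 mm thick, its outer edge bevelled 3 mm.
- bottom_box_wide_end (a point): Bottom box: middle of the rim's top at its wide (+x) end, 104 mm from the centre. Its lugs are ledges inside the rim, tops 70 mm up: at the wide end one in each corner (x over 76, |y| over 34 mm), at the other end one in the middle (x under -76, |y| under 22). Each stands over a channel open to the outside below, 5.5 mm deeper into the box.
- bottom_box_floor (a point): Centre of the bottom box's inner floor, 3 mm above its underside. Clear floor: |x| under 70, |y| under 58 mm. Boxes the same way round nest, the upper's underside 38 mm above the lower's. Turned end for end (180 degrees), the upper stands on the three lugs: underside 70 mm above the lower's, 6 mm play each way inside the rim, 67 mm clear height below it.
- top_box_center (a point): Centre of the upper box, 40 mm below its rim's top and above its underside; axes as bottom_box (+x towards its two-lug end). Starts nested, same way round; same shape as bottom_box, 145 to 205 g, empty. Its rim can be pinched from above mid-way along a long side or the wide end (68 mm between the lugs), or beside the middle lug of the other end (|y| about 45 mm).
- top_box_wide_end (a point): Top box: middle of the rim's top at its wide (+x) end, 104 mm from the centre. Pinched at one side of its rim, the box hangs 3 to 6 degrees low on the opposite side, its foot swinging 4 to 7 mm outwards below the fingers.
- reel_center (a point): Centre, half-way up, of a wooden reel full of brown waxed thread: a cylinder 52 mm in diameter and 50 mm high, about 140 g, standing on the bench. z is its axis.
- glue_bottle: White plastic glue bottle with a blue cap, 66 mm in diameter, 190 mm high; origin at the centre of its underside. A bystander: this and the next three stand one beside each side of the boxes, in any arrangement, 9 to 35 mm from the rim.
- tool_jar: Metal jar, 80 mm in diameter, 100 mm high, with awl handles sticking up to 190 mm, within 40 mm of its axis; origin at the centre of its underside. A bystander.
- paste_tin: Red closed paste tin, 90 mm in diameter, 120 mm high; origin at the centre of its underside. A bystander.
- wax_tin: Flat round metal wax tin, 72 mm in diameter, 26 mm high; origin at the centre of its underside. A bystander.

How it is judged:
By the outcome, as a careful person would: the job done as asked, in the order asked, and still so for the second after the job is handed in, with the robot touching nothing.
It also fails if it takes over 72 s, if anything falls off the work surface, if the arm or the gripper's body presses on something with over 40 N, if the wrist force passes 120 N, or if a joint passes its speed limit or range.

## Working session

There is one attempt and no reset: what is moved stays moved. The work goes in short steps, Python scripts to look and compute and a tool call to move; the robot and the scene stay as the last step left them, time stands still between calls to the robot, and variables do not carry over. Pictures are saved under pics/ and viewed, at most 10 in all, crops included, and the job is handed in when it is done.

Besides the shell and the picture viewer there is one more tool, called after ">>>" as name(argument=value, ...), one argument or row to a line, values as JSON. step_arm: Moves the arm, as the interface text tells. Its arguments: {"type":"object","properties":{"moves":{"type":"array","items":{"type":"array","items":{"type":"number"}}},"newtons":{"type":"number"}},"required":["moves"]}

```bash
mkdir -p pics; ls; cat > h.py <<'E'
import numpy as np, cv2
from plant import sense, grab_frame, camera_model, hand_in
from scipy.spatial.transform import Rotation as R
def tool():
    s=sense(); q=s['tool_rot']; T=np.eye(4); T[:3,:3]=R.from_quat([q[1],q[2],q[3],q[0]]).as_matrix(); T[:3,3]=s['tcp_pos']; return T
def cam(n,T=None):
    c=camera_model(n); E=np.array(c['extrinsics']) if n!='wrist' else T@np.array(c['hand_eye']); return c,E
def ray(n,px,T=None):
    c,E=cam(n,T); px=np.atleast_2d(np.array(px,float)); d=(px-[c['cx'],c['cy']])/[c['fx'],c['fy']]; u=d.copy()
    for _ in range(20): u=d/(1+c['k1']*(u**2).sum(1,keepdims=True))
    return E[:3,3],np.c_[u,np.ones(len(u))]@E[:3,:3].T
def onz(n,px,z,T=None):
    o,d=ray(n,px,T); return o+d*((z-o[2])/d[:,2:])
def proj(n,P,T=None):
    c,E=cam(n,T); p=(np.atleast_2d(P)-E[:3,3])@E[:3,:3]; u=p[:,:2]/p[:,2:]; u=u*(1+c['k1']*(u**2).sum(1,keepdims=True)); return u*[c['fx'],c['fy']]+[c['cx'],c['cy']]
def save(n,f): 
    im=grab_frame(n); cv2.imwrite('pics/'+f,im[:,:,::-1]); return im
E
python3 - <<'E'
from h import *
s=sense(); print({k:np.round(v,3) for k,v in s.items()})
save('top','t1.png');save('scene','s1.png')
for n in('top','scene'): print(np.round(cam(n)[1],3), camera_model(n)['fx'])
print(camera_model('wrist'))
E
```

```text
pics
{'time_s': np.float64(0.0), 'joints': array([-1.439,  0.399,  0.045,  1.538, -0.019,  1.207, -0.051]), 'qvel': array([-0.   , -0.001, -0.002, -0.   ,  0.   ,  0.   ,  0.001]), 'joint_torque': array([-1.0000e-03, -4.7513e+01,  1.3640e+00, -2.5422e+01,  1.1000e-02,
        1.0000e-02, -0.0000e+00]), 'tcp_pos': array([0.149, 0.632, 0.23 ]), 'tool_rot': array([-0.   ,  0.115,  0.993, -0.001]), 'contact_force': array([-0.145, -0.281, -0.047]), 'moment': array([-0.01 , -0.005,  0.01 ]), 'gripper_force': np.float64(0.0), 'opening': np.float64(0.085)}
[[-0.122 -0.972  0.201  0.372]
 [-0.992  0.119 -0.03  -0.005]
 [ 0.005 -0.203 -0.979  0.892]
 [ 0.     0.     0.     1.   ]] 435.1242718131883
[[ 0.257  0.575 -0.777  1.511]
 [ 0.966 -0.135  0.22  -0.291]
 [ 0.021 -0.807 -0.59   0.838]
 [ 0.     0.     0.     1.   ]] 541.3578665655479
{'fx': 370.6406326446026, 'fy': 370.6406326446026, 'cx': 321.8387441285284, 'cy': 238.10932217709328, 'k1': -0.04883955178497774, 'hand_eye': array([[-5.77666382e-05, -9.48856899e-01, -3.15706480e-01,
         8.13763468e-02],
       [ 9.99999843e-01, -2.30571244e-04,  5.10006910e-04,
        -1.94675091e-05],
       [-5.56716411e-04, -3.15706401e-01,  9.48856764e-01,
        -1.42619425e-01],
       [ 0.00000000e+00,  0.00000000e+00,  0.00000000e+00,
         1.00000000e+00]])}
```

View pics/t1.png

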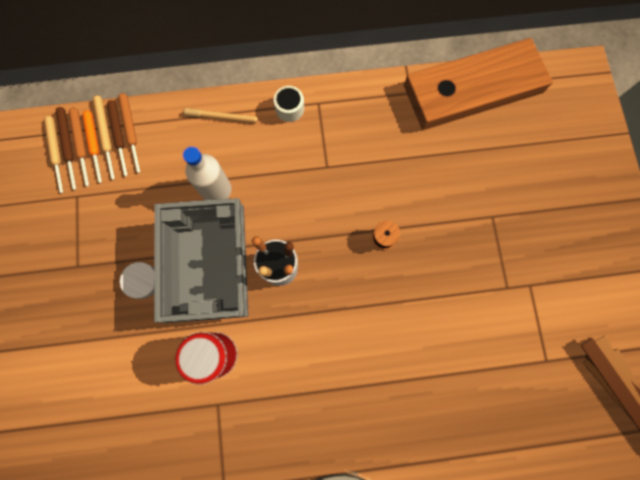

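View pics/s1.png

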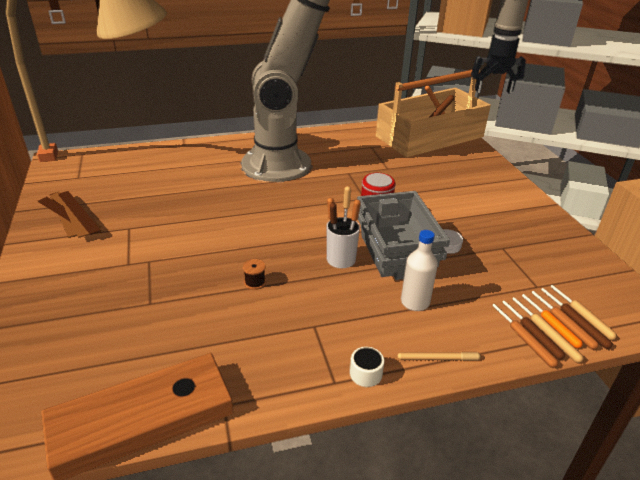

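```bash
python3 - <<'E'
from h import *
im=cv2.imread('pics/t1.png'); c=cv2.resize(im[130:390,110:310],None,fx=2.3,fy=2.3,interpolation=cv2.INTER_CUBIC)
s=cv2.imread('pics/s1.png'); d=cv2.resize(s[170:320,310:480],(680,600))[:598]
c=cv2.resize(c,(460,598)); d=cv2.resize(d,(340,300)); o=np.zeros((598,800,3),np.uint8); o[:,:460]=c; o[:300,460:]=d; cv2.imwrite('pics/c1.png',o)
# box mask
h=cv2.cvtColor(im,cv2.COLOR_BGR2HSV); m=((h[:,:,1]<60)).astype(np.uint8)*255
m[:195]=0;m[335:]=0;m[:,:150]=0;m[:,252:]=0
k=max(cv2.findContours(m,0,2)[0],key=cv2.contourArea); r=cv2.minAreaRect(k); print(r)
P=onz('top',cv2.boxPoints(r),.118);print(P.round(4),np.linalg.norm(P-np.roll(P,1,0),axis=1),P.mean(0))
# reel
rm=cv2.inRange(h[215:255,365:405],(0,150,100),(14,255,255)); 
for n,px,z in [('bottle cap',(193,156),.19),('jar',(276,262),.1),('paste',(201,358),.12),('wax',(138,280),.026),('reel',(387,233),.05)]: print(n,onz('top',[px],z).round(3))
print(onz('scene',[(255,266)],.05).round(3))
E
```

```text
((196.56886291503906, 259.583984375), (120.23423767089844, 95.95282745361328), 87.51044464111328)
[[0.6491 0.283  0.118 ]
 [0.6355 0.1056 0.118 ]
 [0.4149 0.1154 0.118 ]
 [0.428  0.2831 0.118 ]] [0.22110328 0.17790274 0.22081201 0.16814989] [0.53187479 0.19676717 0.118     ]
bottle cap [[0.696 0.172 0.19 ]]
jar [[0.51  0.056 0.1  ]]
paste [[0.356 0.2   0.12 ]]
wax [[0.52  0.34  0.026]]
reel [[ 0.55  -0.165  0.05 ]]
[[ 0.554 -0.162  0.05 ]]
```

View pics/c1.png

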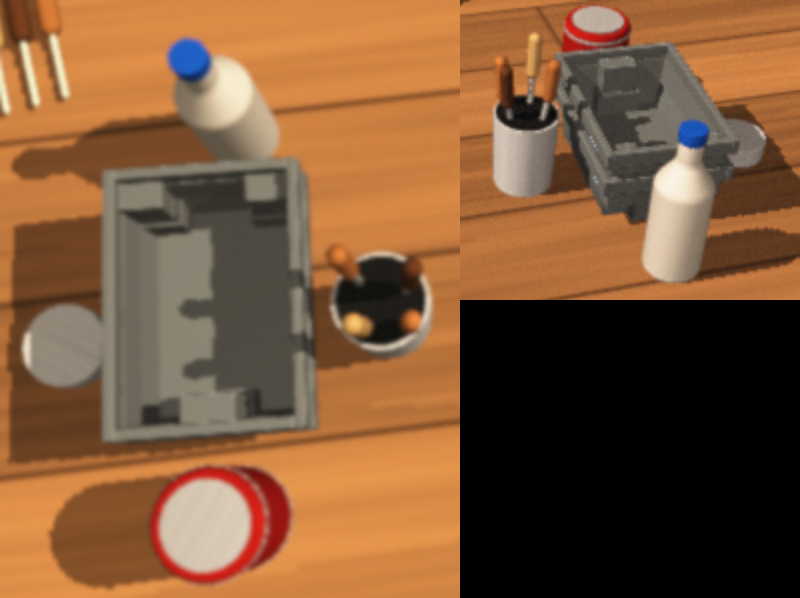

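The nested pair lies with its wide (two-lug) end at the far side, towards the bottle at crop (210,90). The jar is on the right, the paste tin near the robot and the flat wax tin on the left. I'll pinch the left long side, above the wax tin, and go and look from near first.

>>> step_arm(
  moves=[
    [0.085,0,0,-0.01,0,0,-0.115],
    [0.085,0,0,-0.01,0,0,-0.115],
    [0.085,-0.038,-0.039,0,0,0,0],
    [0.085,-0.038,-0.039,0,0,0,0],
    [0.085,-0.038,-0.039,0,0,0,0],
  ],
)

```text
time_s: 0.72
tcp_pos: [0.2636, 0.5141, 0.2509]
tool_rot: [-0.0, 0.0, 1.0, -0.0]
contact_force: [1.1, -0.5, 0.7]
opening: 0.0852
gripper_force: 0.0
```

>>> step_arm(
  moves=[
    [0.085,-0.038,-0.039,0,0,0,0],
    [0.085,-0.038,-0.039,0,0,0,0],
    [0.085,-0.038,-0.039,0,0,0,0],
    [0.085,-0.038,-0.039,0,0,0,0],
    [0.085,-0.038,-0.039,0,0,0,0],
  ],
)

```text
time_s: 1.35
tcp_pos: [0.4532, 0.3191, 0.251]
tool_rot: [-0.0, 0.0, 1.0, -0.0]
contact_force: [0.9, -0.1, -0.6]
opening: 0.0852
gripper_force: 0.0
```

>>> step_arm(
  moves=[
    [0.05,-0.02,-0.039,0,0,0,0],
    [0.05,-0.02,-0.039,0,0,0,0],
    [0.05,0,0,0,0,0,0],
  ],
)

```text
time_s: 1.72
tcp_pos: [0.4942, 0.2377, 0.2511]
tool_rot: [0.0, 0.004, 1.0, -0.001]
contact_force: [-0.4, 0.5, -0.2]
opening: 0.0499
gripper_force: 0.0
```

```bash
python3 - <<'E'
from h import *
T=tool();print(T.round(4)); save('wrist','w1.png'); np.save('T1.npy',T)
E
```

```text
[[-1.000e+00  8.800e-03  4.000e-04  4.942e-01]
 [ 8.800e-03  1.000e+00 -2.100e-03  2.377e-01]
 [-4.000e-04 -2.100e-03 -1.000e+00  2.511e-01]
 [ 0.000e+00  0.000e+00  0.000e+00  1.000e+00]]
```

View pics/w1.png

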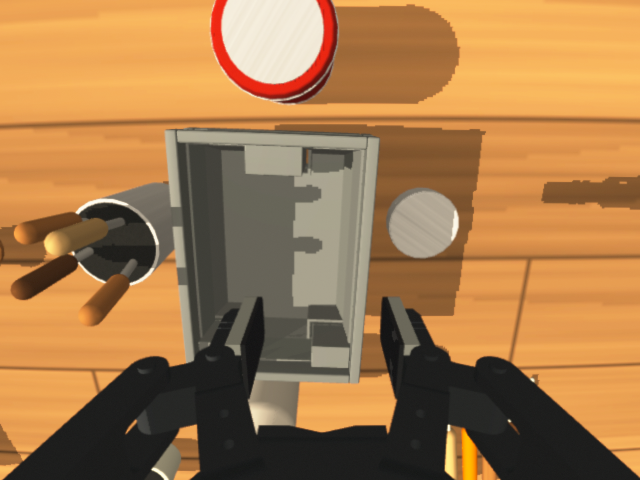

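The rim's outer corners lie at about (167,130), (379,138) and (359,383), and the inner edge of the right rim runs from about (366,147) to (349,370). The right side is clear above the wax tin.

```bash
python3 - <<'E'
from h import *
T=np.load('T1.npy'); im=cv2.imread('pics/w1.png'); g=cv2.cvtColor(im,cv2.COLOR_BGR2GRAY).astype(float)
P=onz('wrist',[(167,130),(379,138),(359,383),(190,380),(366,149),(350,372)],.118,T); print(P.round(4)); 
print(np.linalg.norm(P[0]-P[1]),np.linalg.norm(P[1]-P[2]))
for r in range(150,291,20):
    print(r,g[r,350:384].astype(int), g[r,160:200].astype(int))
print([ (c,g[120:150,c].astype(int)) for c in (220,330)])
E
```

```text
[[0.4212 0.1262 0.118 ]
 [0.4287 0.2795 0.118 ]
 [0.6438 0.2701 0.118 ]
 [0.6403 0.1159 0.118 ]
 [0.4365 0.2703 0.118 ]
 [0.6316 0.2617 0.118 ]]
0.15345523024067662 0.21530297457110564
150 [ 83  82  87 100 102 103 106 110 116 121 141 152 159 158 139 125 129 167
 174 171 169 168 167 165 164 163 162 156 119  89  92  93  93  93] [162 162 162 162 161 164 179 186 184 182 179 176 174 170 167 159 120  82
  60  58  58  58  59  59  59  69  87  98  90  71  63  62  63  62  62  63
  63  61  63  63]
170 [144 145 142 138 137 137 138 137 138 139 154 162 148 130 127 138 168 172
 169 168 167 165 166 163 162 160 131  97  94  96  97  97  97  97] [154 154 154 154 155 154 155 162 182 184 182 180 176 174 171 167 162 141
 101  71  59  59  58  59  59  59  62  83  98  94  76  64  63  63  64  62
  62  63  63  62]
190 [146 140 138 137 138 137 137 138 143 158 162 145 130 130 165 174 170 168
 167 166 165 163 162 159 141 107  99 101 100 101 101 101 101 101] [118 117 116 116 116 115 114 115 121 148 180 183 181 178 175 173 169 166
 152 120  83  62  59  59  58  58  59  60  74  92  98  82  67  63  62  62
  62  62  63
[... 1201 characters left out ...]
59  58  70  94
  97  76  65  62]
290 [138 145 157 160 139 130 144 166 169 167 165 164 164 162 161 157 128 102
 101 104 105 104 104 104 104 105 104 104 105 104 104 103 104 104] [179 179 180 179 179 179 179 179 179 179 179 180 180 179 180 181 180 180
 184 180 175 173 172 172 168 165 161 135  95  66  59  58  58  58  59  61
  84  95  88  70]
[(220, array([110, 117, 131, 144, 157, 165, 164, 152, 115,  87,  86, 116, 151,
       167, 172, 171, 171, 171, 170, 170, 170, 168, 152, 129, 132,  93,
        62,  58,  58,  60])), (330, array([122, 136, 150, 158, 120, 104, 101, 100, 101,  99,  99,  98,  85,
        91,  82,  94, 146, 166, 170, 168, 168, 166, 166, 165, 165, 163,
       155, 138, 128,  92]))]
```

```bash
python3 - <<'E'
from h import *
T=np.load('T1.npy')
q=lambda *p:onz('wrist',p,.118,T)[:,:2]
ri=q((365.3,170),(355.7,290));ro=q((376.3,170),(366.0,290));li=q((178,170),(188,290))
no=q((220,131.3),(330,135.7));ni=q((220,142.5),(330,146.7))
for n,l in zip(('ri','ro','li','no','ni'),(ri,ro,li,no,ni)):
    d=l[1]-l[0]; print(n,l.round(4).tolist(),np.degrees(np.arctan2(d[1],d[0])).round(2))
a=np.arctan2(*(( (ri[1]-ri[0])+(ro[1]-ro[0])+(li[1]-li[0]))[::-1])); u=np.array([np.cos(a),np.sin(a)]);v=np.array([-u[1],u[0]])
print('yaw',np.degrees(a)); f=lambda l,w:(l@w).mean()
print('rim th',f(ro,v)-f(ri,v),f(ni,u)-f(no,u),'inner width',f(ri,v)-f(li,v))
cv=(f(ri,v)+f(li,v))/2; cu=f(no,u)+.1085
c=cu*u+cv*v; print('center',c,'from outer',f(ro,v)-.0785-cv,'from inner near',f(ni,u)+.0995-cu, 'pinch',c+v*.074)
for n in('top','scene'):
    print(n,proj(n,[np.r_[c+u*sx*.1085+v*sy*.0785,.118] for sx,sy in((1,1),(1,-1),(-1,-1),(-1,1))]).round(0).tolist())
E
```

```text
ri [[0.4517, 0.2702], [0.5499, 0.265]] -3.01
ro [[0.4518, 0.2783], [0.55, 0.2735]] -2.81
li [[0.4502, 0.1307], [0.549, 0.1261]] -2.67
no [[0.4228, 0.1648], [0.4269, 0.2441]] 87.08
ni [[0.4307, 0.1641], [0.4347, 0.2441]] 87.19
yaw -2.830287378965396
rim th 0.008316597774193302 0.007832249240238065 inner width 0.13904612929676136
center [0.53309964 0.19637808] from outer -0.0006603375774260345 from inner near -0.001167750759761943 pinch [0.5367536  0.27028781]
top [[153.0, 203.0], [238.0, 197.0], [242.0, 315.0], [153.0, 321.0]]
scene [[450.0, 239.0], [383.0, 247.0], [357.0, 196.0], [416.0, 190.0]]
```

>>> step_arm(
  moves=[
    [0.04,-0.043,0.032,0,0,0,0],
    [0.04,0,0,0.03,0,0,0.045],
    [0.04,0,0,0.04,0,0,0],
    [0.04,0,0,0.03,0,0,0],
    [0.04,0,0,0,0,0,0],
  ],
)

```text
time_s: 2.4
tcp_pos: [0.5325, 0.2753, 0.1485]
tool_rot: [-0.003, 0.022, 1.0, -0.001]
contact_force: [0.4, 0.2, 0.4]
opening: 0.0402
gripper_force: 0.0
```

```bash
python3 - <<'E'
from h import *
T=tool();print(T.round(4)); im=save('wrist','w2.png'); np.save('T2.npy',T)
p=T[:3,:3].T@(np.array([.537,.270,.0955])-T[:3,3]); print('need tool',p.round(4),'yaw',np.degrees(np.arctan2(T[1,0],T[0,0])))
print(proj('wrist',[[.537,.270,.118],[.537,.2745,.118],[.537,.2655,.118]],T))
E
```

```text
[[-0.999   0.0432 -0.0058  0.5325]
 [ 0.0432  0.9991 -0.0025  0.2753]
 [ 0.0057 -0.0028 -1.      0.1485]
 [ 0.      0.      0.      1.    ]]
need tool [-0.005  -0.0049  0.053 ] yaw 177.52257127085437
[[311.98449717 290.66932326]
 [320.67690246 290.33890355]
 [303.3002446  290.99661939]]
```

View pics/w2.png

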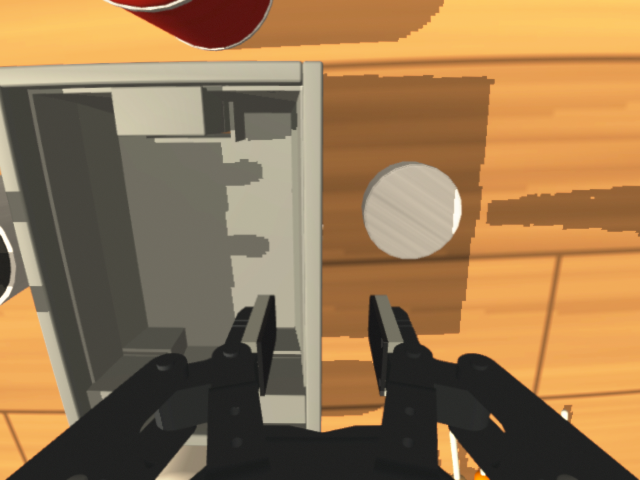

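The rim's band spans about columns 304–322 at row 290, within 1 mm of prediction. I'm descending and pinching.

>>> step_arm(
  moves=[
    [0.04,-0.005,-0.0045,0.025,0,0,0],
    [0.04,0,0,0.02,0,0,0],
    [0.03,0,0,0.007,0,0,0],
    [0.018,0,0,0,0,0,0],
    [0.018,0,0,0,0,0,0],
  ],
  newtons=50,
)

```text
time_s: 3.08
tcp_pos: [0.541, 0.2705, 0.1007]
tool_rot: [0.001, 0.023, 1.0, 0.001]
contact_force: [0.2, -0.3, 0.0]
opening: 0.0177
gripper_force: 0.0
```

>>> step_arm(
  moves=[
    [0.012,0,0,0,0,0,0],
    [0.012,0,0,0,0,0,0],
  ],
)

```text
time_s: 3.32
tcp_pos: [0.5409, 0.2703, 0.1003]
tool_rot: [0.001, 0.023, 1.0, 0.001]
contact_force: [-0.5, 0.4, 3.6]
opening: 0.0122
gripper_force: 1.5
```

>>> step_arm(
  moves=[
    [0.014,0,0.001,0,0,0,0],
    [0.012,0,0,0.001,0,0,0],
    [0.012,0,0,0,0,0,0],
  ],
)

```text
time_s: 3.7
tcp_pos: [0.5403, 0.27, 0.0981]
tool_rot: [-0.0, 0.023, 1.0, -0.0]
contact_force: [0.2, -2.1, 1.0]
opening: 0.0122
gripper_force: 1.0
```

>>> step_arm(
  moves=[
    [0.012,0,-0.0006,0,0,0,0],
    [0.008,0,0,0,0,0,0],
    [0.004,0,0,0,0,0,0],
    [0.004,0,0,0,0,0,0],
  ],
)

```text
time_s: 4.2
tcp_pos: [0.5402, 0.2702, 0.0985]
tool_rot: [0.0, 0.023, 1.0, -0.0]
contact_force: [-1.1, 0.5, 4.5]
opening: 0.0091
gripper_force: 49.2
```

>>> step_arm(
  moves=[
    [0.004,0,0,-0.002,0.025,0,0],
    [0.004,0,0,-0.002,0.025,0,0],
    [0.004,0,0,-0.002,0.025,0,0],
    [0.004,0,0,-0.003,0,0,0],
    [0.004,0,0,-0.003,0,0,0],
  ],
)

```text
time_s: 4.82
tcp_pos: [0.5401, 0.271, 0.1103]
tool_rot: [-0.001, 0.023, 0.999, -0.037]
contact_force: [0.4, -0.1, -1.0]
opening: 0.0083
gripper_force: 48.8
```

```bash
python3 - <<'E'
from h import *
T=tool();print(T.round(4)); im=save('wrist','w3.png'); save('scene','s3.png');np.save('T3.npy',T)
a=cv2.resize(im,(400,300))[:,:,::-1]; s=cv2.imread('pics/s3.png')[150:300,330:480]; o=np.zeros((450,800,3),np.uint8); o[:300,:400]=a; o[:400,400:]=cv2.resize(s,(400,400)); cv2.imwrite('pics/c3.png',o)
E
```

```text
[[-9.990e-01  4.530e-02 -3.600e-03  5.401e-01]
 [ 4.550e-02  9.962e-01 -7.470e-02  2.710e-01]
 [ 2.000e-04 -7.480e-02 -9.972e-01  1.103e-01]
 [ 0.000e+00  0.000e+00  0.000e+00  1.000e+00]]
```

View pics/c3.png

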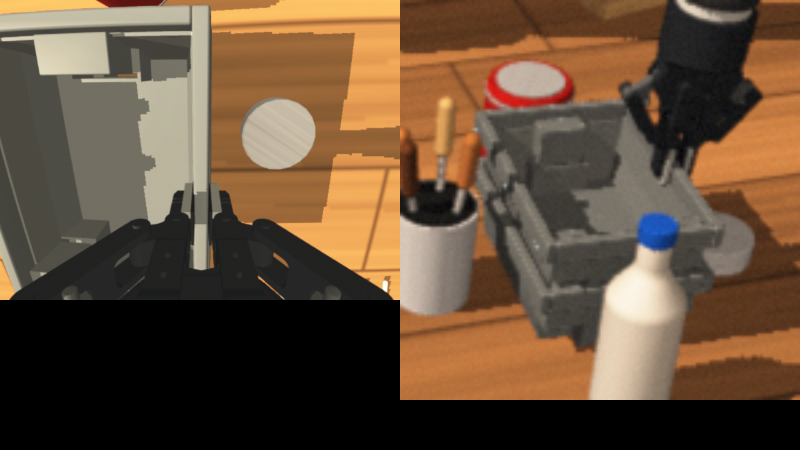

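The box rises level, with a visible gap to the bottom box. I'm lifting straight up.

>>> step_arm(
  moves=[
    [0.004,0,-0.0004,-0.006,0,0,0],
    [0.004,0,-0.0005,-0.007,0,0,0],
    [0.004,0,-0.0005,-0.007,0,0,0],
    [0.004,0,-0.0006,-0.008,0,0,0],
    [0.004,0,-0.0006,-0.008,0,0,0],
  ],
)

```text
time_s: 5.55
tcp_pos: [0.5403, 0.2709, 0.1471]
tool_rot: [-0.001, 0.023, 0.999, -0.037]
contact_force: [0.5, 0.1, -1.6]
opening: 0.0087
gripper_force: 48.8
```

```bash
python3 - <<'E'
from h import *
s=sense();print(s['contact_force'],s['moment']); a=save('scene','s4.png'); b=save('top','t4.png')
o=np.zeros((400,800,3),np.uint8); o[:,:400]=cv2.resize(a[150:300,330:480],(400,400)); o[:,400:]=cv2.resize(b[170:350,120:300],(400,400)); cv2.imwrite('pics/c4.png',o[:,:,::-1])
E
```

```text
[ 0.51912708  0.05383774 -1.61496489] [ 0.27960209 -0.05043814 -0.02712046]
```

View pics/c4.png

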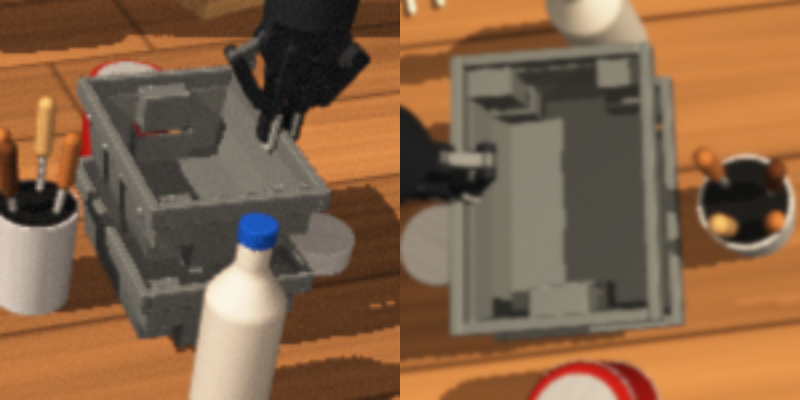

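>>> step_arm(
  moves=[
    [0.004,0,-0.001,-0.015,0,0,0],
    [0.004,0,-0.0023,-0.03,0,0,0],
    [0.004,0,-0.003,-0.04,0,0,0],
    [0.004,0,-0.0023,-0.03,0,0,0],
    [0.004,0,-0.0015,-0.02,0,0,0],
  ],
)

```text
time_s: 6.28
tcp_pos: [0.5408, 0.271, 0.2844]
tool_rot: [0.0, 0.023, 0.999, -0.037]
contact_force: [0.1, 0.1, -1.8]
opening: 0.0084
gripper_force: 48.8
```

>>> step_arm(
  moves=[
    [0.004,-0.0005,-0.02,0.0015,0,0,0],
    [0.004,-0.001,-0.035,0.0026,0,0,0],
    [0.004,-0.001,-0.05,0.0037,0,0,0],
    [0.004,-0.001,-0.05,0.0037,0,0,0],
    [0.004,-0.001,-0.05,0.0037,0,0,0],
  ],
)

```text
time_s: 6.9
tcp_pos: [0.5339, 0.0618, 0.2809]
tool_rot: [-0.002, 0.024, 0.999, -0.038]
contact_force: [0.7, -0.8, -2.4]
opening: 0.0088
gripper_force: 48.8
```

>>> step_arm(
  moves=[
    [0.004,-0.001,-0.05,0.0037,0,0,0],
    [0.004,-0.001,-0.05,0.0037,0,0,0],
    [0.004,-0.001,-0.05,0.0037,0,0,0],
    [0.004,-0.001,-0.05,0.0037,0,0,0],
    [0.004,-0.001,-0.05,0.0037,0,0,0],
  ],
)

```text
time_s: 7.52
tcp_pos: [0.5265, -0.188, 0.2811]
tool_rot: [-0.002, 0.024, 0.999, -0.037]
contact_force: [0.6, -0.2, -1.2]
opening: 0.0081
gripper_force: 48.8
```

>>> step_arm(
  moves=[
    [0.004,-0.001,-0.034,0.0026,0,0,0],
    [0.004,-0.001,-0.034,0.0026,0,0,0],
    [0.004,-0.001,-0.02,0.0015,0,0,0],
    [0.004,0,0,0,0,0,0],
  ],
)

```text
time_s: 8.02
tcp_pos: [0.525, -0.2763, 0.2812]
tool_rot: [-0.002, 0.026, 0.999, -0.038]
contact_force: [0.4, 1.0, -1.3]
opening: 0.0086
gripper_force: 48.7
```

```bash
python3 - <<'E'
from h import *
T=tool();print(T.round(4)); s=sense();print(s['contact_force'],s['moment']);b=save('top','t5.png')
# reel + bottom box
h=cv2.cvtColor(b,cv2.COLOR_RGB2HSV); 
m=(h[:,:,1]<70).astype(np.uint8)*255; m[:195]=0;m[335:]=0;m[:,:150]=0;m[:,246:]=0
k=max(cv2.findContours(m,0,2)[0],key=cv2.contourArea); print(cv2.minAreaRect(k))
a=save('scene','s5.png'); o=np.zeros((480,800,3),np.uint8); o[:,:560]=b[:,80:]; o[:240,560:]=a[110:350,100:340] ; cv2.imwrite('pics/c5.png',o[:,:,::-1])
E
```

```text
[[-0.9987  0.051  -0.0068  0.525 ]
 [ 0.0514  0.9959 -0.075  -0.2763]
 [ 0.003  -0.0752 -0.9972  0.2812]
 [ 0.      0.      0.      1.    ]]
[ 0.44092382  1.04118633 -1.34903652] [ 0.28907087 -0.06173968 -0.06594481]
((201.74322509765625, 263.60748291015625), (113.82341003417969, 84.7611083984375), 87.27368927001953)
```

View pics/c5.png

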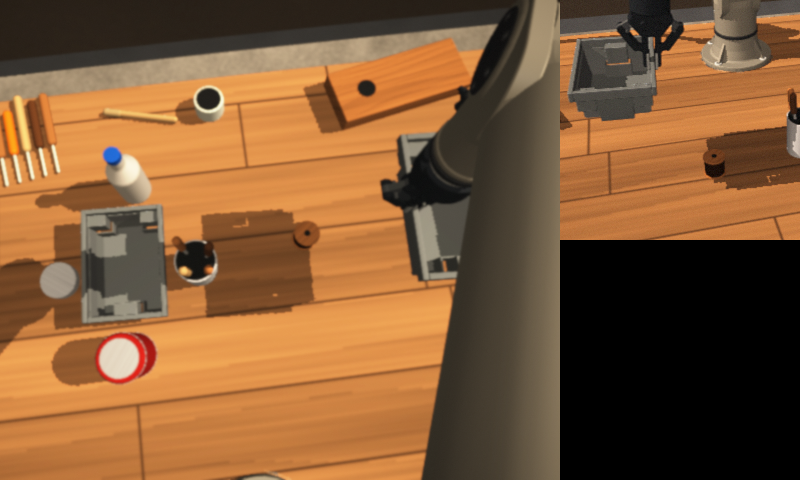

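>>> step_arm(
  moves=[
    [0.004,0,0.0015,0.02,0,0,0],
    [0.004,0,0.0034,0.045,0,0,0],
    [0.004,0,0.004,0.055,0,0,0],
    [0.004,0,0.0037,0.05,0,0,0],
    [0.004,0,0.0018,0.024,0,0,0],
  ],
)

```text
time_s: 8.75
tcp_pos: [0.526, -0.2705, 0.0841]
tool_rot: [-0.004, 0.021, 0.999, -0.036]
contact_force: [0.3, 0.1, -1.0]
opening: 0.0082
gripper_force: 48.9
```

>>> step_arm(
  moves=[
    [0.004,0,0.0006,0.008,0,0,0],
    [0.004,0,0.0005,0.006,0,0,0],
    [0.004,0,0.0002,0.003,0,0,0],
    [0.004,0,0.0,0.0,0,0,0],
  ],
)

```text
time_s: 9.25
tcp_pos: [0.5283, -0.2738, 0.0712]
tool_rot: [-0.0, 0.023, 0.999, -0.038]
contact_force: [0.1, -0.2, -1.0]
opening: 0.0086
gripper_force: 48.9
```

>>> step_arm(
  moves=[
    [0.004,0,0.0003,0.004,0,0,0],
    [0.004,0,0.0002,0.003,0,0,0],
    [0.004,0,0.0,0.0,0,0,0],
  ],
)

```text
time_s: 9.62
tcp_pos: [0.5276, -0.2736, 0.0632]
tool_rot: [-0.001, 0.023, 0.999, -0.037]
contact_force: [-0.1, -0.5, -1.9]
opening: 0.0088
gripper_force: 48.9
```

>>> step_arm(
  moves=[
    [0.004,0,0.0002,0.002,0,0,0],
    [0.004,0,0.0,0.0,0,0,0],
  ],
)

```text
time_s: 9.88
tcp_pos: [0.5277, -0.2736, 0.0613]
tool_rot: [-0.001, 0.023, 0.999, -0.037]
contact_force: [0.5, -0.3, -1.8]
opening: 0.0085
gripper_force: 48.9
```

>>> step_arm(
  moves=[
    [0.004,0,0.0001,0.0015,0,0,0],
    [0.004,0,0.0001,0.0015,0,0,0],
    [0.004,0,0.0,0.0,0,0,0],
  ],
)

```text
time_s: 10.25
tcp_pos: [0.5281, -0.2737, 0.0602]
tool_rot: [-0.001, 0.023, 0.999, -0.037]
contact_force: [-3.6, 2.3, 10.8]
opening: 0.0086
gripper_force: 50.2
```

>>> step_arm(
  moves=[
    [0.004,0,0,-0.001,0,0,0],
    [0.004,0,0,0,-0.03,0,0],
    [0.004,0,0,0,-0.03,0,0],
    [0.02,0,0,0,-0.015,0,0],
    [0.03,0,0,0,0,0,0],
  ],
)

```text
time_s: 10.88
tcp_pos: [0.5278, -0.2742, 0.0593]
tool_rot: [0.0, 0.023, 1.0, -0.0]
contact_force: [-0.1, -0.8, -0.4]
opening: 0.0297
gripper_force: 0.0
```

>>> step_arm(
  moves=[
    [0.04,0,0,-0.02,0,0,0],
    [0.06,0,0,-0.05,0,0,0],
    [0.08,0,0.03,-0.05,0,0,0],
    [0.08,-0.01,0.055,-0.02,0,0,0],
    [0.08,0,0,0,0,0,0],
  ],
)

```text
time_s: 11.5
tcp_pos: [0.5454, -0.1833, 0.2026]
tool_rot: [0.003, 0.018, 1.0, 0.001]
contact_force: [-0.1, 1.0, -1.0]
opening: 0.0799
gripper_force: 0.0
```

```bash
python3 - <<'E'
from h import *
T=tool();print(T[:3,3].round(4)); im=save('wrist','w6.png'); np.save('T6.npy',T)
E
```

```text
[ 0.5454 -0.1833  0.2026]
```

View pics/w6.png

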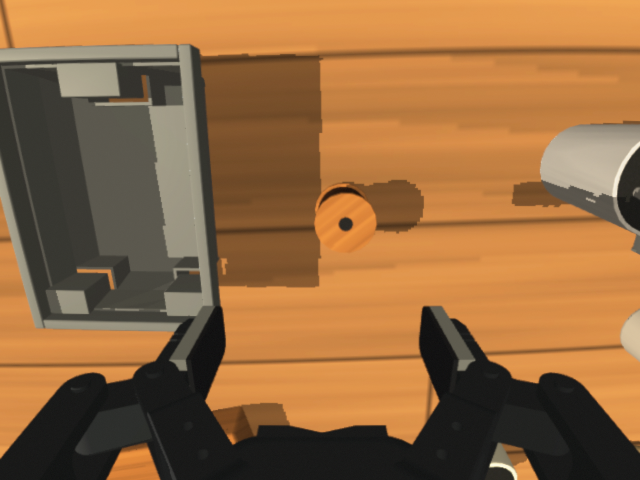

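The reel stands upright, its top disc centred at about (346,222). The top box stands on the bench at the left with its outer right rim corners at (197,45) and (218,308).

```bash
python3 - <<'E'
from h import *
T=np.load('T6.npy')
P=onz('wrist',[(346,222),(346,252.5),(315,222),(377,222),(346,193)],.05,T);print(P.round(4)); 
p=T[:3,:3].T@(P[0]-T[:3,3]);print('tool delta',p.round(4))
# bottom box via rim z=.08 from top cam t5, right/left edges
r=((201.74,263.6),(113.8,84.76),87.27); Q=onz('top',cv2.boxPoints(r),.08);print(Q.round(4),Q.mean(0))
E
```

```text
[[ 0.5499 -0.1628  0.05  ]
 [ 0.5769 -0.1633  0.05  ]
 [ 0.5489 -0.1885  0.05  ]
 [ 0.5508 -0.1371  0.05  ]
 [ 0.5255 -0.1625  0.05  ]]
tool delta [-0.0029  0.0202  0.1527]
[[0.6456 0.2771 0.08  ]
 [0.6338 0.1133 0.08  ]
 [0.4155 0.1221 0.08  ]
 [0.427  0.2774 0.08  ]] [0.53047116 0.19747404 0.08      ]
```

>>> step_arm(
  moves=[
    [0.085,-0.003,0.02,0,0,0,0],
    [0.085,0,0,0.055,0,0,0],
    [0.085,0,0,0.055,0,0,0],
    [0.08,0,0,0.03,0,0,0],
    [0.075,0,0,0.015,0,0,0],
  ],
)

```text
time_s: 12.18
tcp_pos: [0.5439, -0.1704, 0.0428]
tool_rot: [-0.002, 0.024, 1.0, -0.0]
contact_force: [-0.0, 0.0, 0.6]
opening: 0.0747
gripper_force: 0.0
```

```bash
python3 - <<'E'
from h import *
T=tool();print(T.round(3));print('tool delta',(T[:3,:3].T@(np.array([.550,-.163,.018])-T[:3,3])).round(4))
E
```

```text
[[-0.999  0.047 -0.003  0.544]
 [ 0.047  0.999 -0.    -0.17 ]
 [ 0.003 -0.001 -1.     0.043]
 [ 0.     0.     0.     1.   ]]
tool delta [-0.0058  0.0077  0.0248]
```

>>> step_arm(
  moves=[
    [0.075,-0.006,0.007,0.01,0,0,0],
    [0.07,0,0,0.015,0,0,0],
    [0.06,0,0,0,0,0,0],
  ],
)

```text
time_s: 12.55
tcp_pos: [0.5516, -0.1622, 0.0189]
tool_rot: [-0.001, 0.023, 1.0, 0.0]
contact_force: [-0.7, 0.1, -0.1]
opening: 0.0597
gripper_force: 0.0
```

```bash
python3 - <<'E'
from h import *
T=tool();print('tool delta',(T[:3,:3].T@(np.array([.550,-.163,.018])-T[:3,3])).round(4)); s=sense();print(s['opening'],s['gripper_force'],s['contact_force'])
E
```

```text
tool delta [ 0.0016 -0.0008  0.0009]
0.05971688067620015 0.0 [-0.74040911  0.06102802 -0.0773321 ]
```

>>> step_arm(
  moves=[
    [0.045,0,0,0,0,0,0],
    [0.045,0,0,0,0,0,0],
    [0.045,0,0,-0.01,0,0,0],
  ],
  newtons=35,
)

```text
time_s: 12.92
tcp_pos: [0.5512, -0.1624, 0.0294]
tool_rot: [-0.001, 0.023, 1.0, 0.0]
contact_force: [0.2, 0.1, -1.0]
opening: 0.0512
gripper_force: 36.7
```

>>> step_arm(
  moves=[
    [0.045,0,0,-0.035,0,0,0],
    [0.045,0,0,-0.055,0,0,0],
    [0.045,0,0,-0.055,0,0,0],
    [0.045,0,0,-0.05,0,0,0],
    [0.045,0,0.01,-0.025,0,0,0],
  ],
)

```text
time_s: 13.55
tcp_pos: [0.5532, -0.1543, 0.2537]
tool_rot: [0.003, 0.024, 1.0, -0.0]
contact_force: [-0.6, -0.2, -1.9]
opening: 0.051
gripper_force: 36.9
```

>>> step_arm(
  moves=[
    [0.045,0,0.035,0,0,0,0],
    [0.045,0,0.055,0,0,0,0],
    [0.045,0,0.055,0,0,0,0],
    [0.045,0,0.055,0,0,0,0],
    [0.045,0,0.055,0,0,0,0],
  ],
)

```text
time_s: 14.18
tcp_pos: [0.5638, 0.1035, 0.2505]
tool_rot: [0.001, 0.023, 1.0, 0.0]
contact_force: [0.1, -0.3, -1.8]
opening: 0.0512
gripper_force: 36.9
```

>>> step_arm(
  moves=[
    [0.045,0.015,0.05,0,0,0,0],
    [0.045,0.01,0.03,0,0,0,0],
    [0.045,0.01,0.0,0,0,0,0],
    [0.045,0,0,0,0,0,0],
  ],
)

```text
time_s: 14.68
tcp_pos: [0.5323, 0.1824, 0.25]
tool_rot: [0.0, 0.023, 1.0, -0.0]
contact_force: [0.4, -0.2, -0.8]
opening: 0.0514
gripper_force: 36.9
```

```bash
python3 - <<'E'
from h import *
T=tool();print('tool delta',(T[:3,:3].T@(np.array([.533,.196,.021])-T[:3,3])).round(4)); save('wrist','w7.png'); np.save('T7.npy',T)
E
```

```text
tool delta [-0.      0.0137  0.229 ]
```

View pics/w7.png

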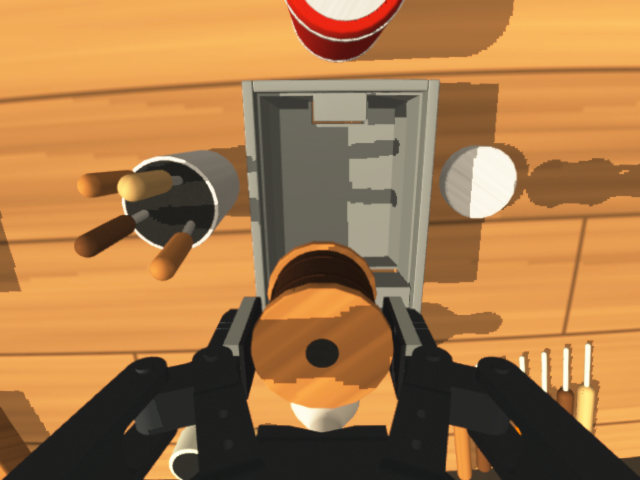

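The reel is held upright over the bottom box. The bottom box's near rim runs from (243,81) to (439,81), and its right outer edge is near (427,250).

```bash
cat >> h.py <<'E'
def rimfit(n,T,z,right,left,near):
    """edges as pixel pairs on the outer rim top"""
    a=[onz(n,e,z,T)[:,:2] for e in (right,left,near)]
    return [x.round(4).tolist() for x in a]
E
python3 - <<'E'
from h import *
T=np.load('T7.npy'); g=cv2.imread('pics/w7.png',0).astype(int)
for r in(120,200): print(r,g[r,244:272],g[r,408:442])
print(g[72:100,290],g[72:100,400])
E
```

```text
120 [182 175 173 172 170 170 169 167 161 135  89  61  58  65  84 102  95  70
  63  63  63  62  63  62  62  64  66  67] [138 137 137 137 137 137 137 137 137 140 152 163 151 132 125 125 126 131
 164 178 173 171 169 167 165 164 162 156 118  99  98  98  98  98]
200 [ 97  99  98  98  98  98  99 100 101 101 101 102 105 106  97  76  60  60
  73  91  94  78  65  63  63  63  62  63] [137 137 136 137 139 158 162 145 127 126 126 129 143 179 172 168 167 167
 165 164 161 149 106  97  96  96  96  97  96  97  98  97  98  97]
[180 179 179 173 161 147 129 113 143 167 171 171 170 170 169 168 167 163
 145 114  97 145 164 147  80  63  58  58] [146 129 114 109 119 131 134 148 163 169 169 167 167 167 166 165 163 151
 125  83 115 160 160  86  67  67  68  65]
```

```bash
python3 - <<'E'
from h import *
T=np.load('T7.npy'); q=lambda *p:onz('wrist',p,.08,T)[:,:2]
ri=q((425.5,120),(420.2,200));ro=q((435.7,120),(429.7,200));li=q((253.3,120),(258.5,200));ni=q((290,90.3),(400,89.8));no=q((290,79.8),(400,79.2))
d=(ri[1]-ri[0])+(ro[1]-ro[0])+(li[1]-li[0]); a=np.arctan2(d[1],d[0]); e=ni[1]-ni[0]
print(np.degrees(a),np.degrees(np.arctan2(e[1],e[0]))-90); a=np.radians(-2.83)
u=np.array([np.cos(a),np.sin(a)]);v=np.array([-u[1],u[0]]); f=lambda l,w:(l@w).mean()
print('inner w',f(ri,v)-f(li,v), f(ro,v)-f(ri,v),f(ni,u)-f(no,u))
print('c', ((f(ni,u)+.0995+f(no,u)+.1085)/2)*u+((f(ri,v)+f(li,v))/2)*v)
E
```

```text
-1.9216619339480354 -2.2809716065030585
inner w 0.13940451726552366 0.00829732965685076 0.007827609683949632
c [0.53232561 0.19710025]
```

>>> step_arm(
  moves=[
    [0.045,0,0.0145,0.02,0,0,0],
    [0.045,0,0,0.05,0,0,0],
    [0.045,0,0,0.055,0,0,0],
    [0.045,0,0,0.05,0,0,0],
    [0.045,0,0,0.03,0,0,0],
  ],
)

```text
time_s: 15.35
tcp_pos: [0.533, 0.1955, 0.0423]
tool_rot: [-0.001, 0.024, 1.0, -0.001]
contact_force: [1.4, 0.5, -0.1]
opening: 0.0512
gripper_force: 36.9
```

>>> step_arm(
  moves=[
    [0.045,0,0,0.01,0,0,0],
    [0.045,0,0,0.005,0,0,0],
    [0.045,0,0,0,0,0,0],
  ],
)

```text
time_s: 15.72
tcp_pos: [0.5345, 0.1981, 0.0306]
tool_rot: [0.001, 0.023, 1.0, 0.0]
contact_force: [-0.7, 0.6, -0.8]
opening: 0.0509
gripper_force: 36.9
```

>>> step_arm(
  moves=[
    [0.045,0,0,0.004,0,0,0],
    [0.045,0,0,0.003,0,0,0],
    [0.045,0,0,0,0,0,0],
  ],
)

```text
time_s: 16.1
tcp_pos: [0.5339, 0.1985, 0.023]
tool_rot: [0.001, 0.023, 1.0, 0.0]
contact_force: [1.2, 0.2, 0.4]
opening: 0.0512
gripper_force: 37.0
```

>>> step_arm(
  moves=[
    [0.045,0,0,0.0012,0,0,0],
    [0.045,0,0,0,0,0,0],
  ],
)

```text
time_s: 16.35
tcp_pos: [0.5339, 0.1985, 0.0229]
tool_rot: [0.0, 0.023, 1.0, 0.001]
contact_force: [-3.9, -0.5, 10.2]
opening: 0.0509
gripper_force: 38.1
```

>>> step_arm(
  moves=[
    [0.055,0,0,-0.001,0,0,0],
    [0.064,0,0,0,0,0,0],
    [0.064,0,0,-0.015,0,0,0],
    [0.064,0,0,-0.05,0,0,0],
    [0.064,0,0,-0.06,0,0,0],
  ],
)

```text
time_s: 16.98
tcp_pos: [0.5327, 0.1977, 0.1486]
tool_rot: [-0.001, 0.023, 1.0, -0.001]
contact_force: [1.9, 0.3, 0.8]
opening: 0.0639
gripper_force: 0.0
```

>>> step_arm(
  moves=[
    [0.05,0,0,-0.06,0,0,0],
    [0.04,0,-0.02,-0.05,0,0,0],
    [0.04,0,-0.05,0,0,0,0],
    [0.04,0,-0.06,0,0,0,0],
    [0.04,0,-0.06,0,0,0,0],
  ],
)

```text
time_s: 17.6
tcp_pos: [0.5245, 0.0064, 0.2585]
tool_rot: [0.001, 0.023, 1.0, 0.0]
contact_force: [0.2, 0.2, -0.0]
opening: 0.04
gripper_force: 0.0
```

>>> step_arm(
  moves=[
    [0.04,0,-0.06,0,0,0,0],
    [0.04,0,-0.06,0,0,0,0],
    [0.04,0,-0.06,0,0,0,0],
    [0.04,0,-0.06,0,0,0,0],
    [0.04,0,-0.06,0,0,0,0],
  ],
)

```text
time_s: 18.23
tcp_pos: [0.5108, -0.2931, 0.2584]
tool_rot: [0.001, 0.023, 1.0, 0.0]
contact_force: [1.2, 0.5, 0.4]
opening: 0.0399
gripper_force: 0.0
```

>>> step_arm(
  moves=[
    [0.04,0,-0.05,0,0,0,0],
    [0.04,0,0,0,0,0,0.18],
    [0.04,0,0,0,0,0,0.18],
    [0.04,0,0,0,0,0,0.18],
    [0.04,0,0,0,0,0,0.18],
  ],
)

```text
time_s: 18.85
tcp_pos: [0.5086, -0.3413, 0.2581]
tool_rot: [0.0, 0.376, 0.926, 0.0]
contact_force: [0.7, 0.3, 0.4]
opening: 0.0403
gripper_force: 0.0
```

>>> step_arm(
  moves=[
    [0.04,0,0,0,0,0,0.18],
    [0.04,0,0,0,0,0,0.18],
    [0.04,0,0,0,0,0,0.18],
    [0.04,0,0,0,0,0,0.18],
    [0.04,0,0,0,0,0,0.18],
  ],
)

```text
time_s: 19.48
tcp_pos: [0.5087, -0.3411, 0.2581]
tool_rot: [0.0, 0.742, 0.671, 0.0]
contact_force: [0.2, -1.0, -0.3]
opening: 0.0399
gripper_force: 0.0
```

>>> step_arm(
  moves=[
    [0.04,0,0,0,0,0,0.18],
    [0.04,0,0,0,0,0,0.18],
    [0.04,0,0,0,0,0,0.18],
    [0.04,0,0,0,0,0,0.18],
    [0.04,0,0,0,0,0,0.18],
  ],
)

```text
time_s: 20.1
tcp_pos: [0.5088, -0.341, 0.258]
tool_rot: [-0.0, 0.96, 0.281, 0.001]
contact_force: [-0.1, 0.9, -0.5]
opening: 0.0399
gripper_force: 0.0
```

>>> step_arm(
  moves=[
    [0.04,0,0,0,0,0,0.18],
    [0.04,0,0,0,0,0,0.18],
    [0.04,0,0,0,0,0,0.18],
    [0.04,0,0,0,0,0,0.082],
    [0.04,0,0,0,0,0,0],
  ],
)

```text
time_s: 20.72
tcp_pos: [0.5089, -0.3411, 0.2577]
tool_rot: [-0.0, 1.0, -0.022, 0.0]
contact_force: [-0.6, 0.9, 0.1]
opening: 0.0399
gripper_force: 0.0
```

```bash
python3 - <<'E'
from h import *
T=tool();print(T.round(3),sense()['joints'].round(2)); b=save('top','t8.png'); w=save('wrist','w8.png'); np.save('T8.npy',T)
o=np.zeros((480,800,3),np.uint8); o[:,:500]=w[:,70:570];o[:300,500:]=cv2.resize(b[190:340,130:280],(300,300)); cv2.imwrite('pics/c8.png',o[:,:,::-1])
E
```

```text
[[ 0.999 -0.045  0.     0.509]
 [-0.045 -0.999  0.    -0.341]
 [ 0.    -0.    -1.     0.258]
 [ 0.     0.     0.     1.   ]] [-0.33  0.72  1.39  1.62 -0.72  1.42 -0.48]
```

View pics/c8.png

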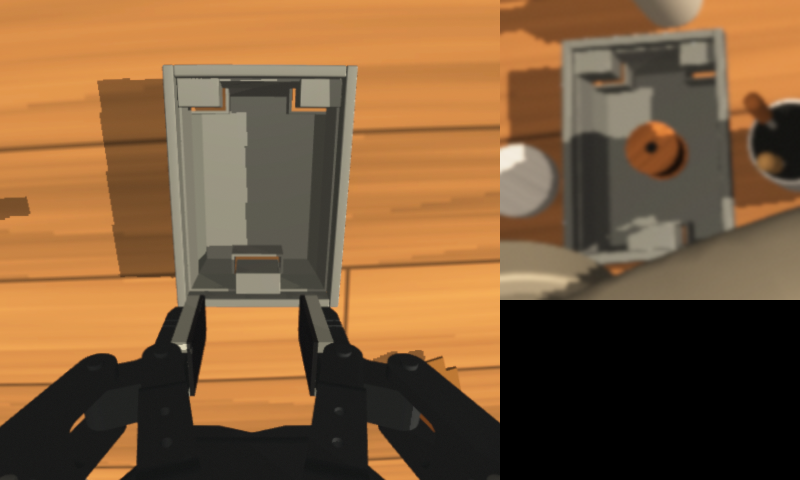

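The reel stands upright at the middle of the bottom box. In the wrist view the top box's wide-end outer corners are near (233,66) and (427,66), and its right side (world −y) is the one to pinch.

```bash
python3 - <<'E'
from h import *
T=np.load('T8.npy'); g=cv2.imread('pics/w8.png',0).astype(int)
for r in(120,220): print(r,g[r,230:262],g[r,396:428])
print(g[60:84,290],g[60:84,370])
E
```

```text
120 [ 97  97  96  97  95  94 132 145 148 149 151 152 154 156 159 155 117 113
 114 122 147 148 135 124 123 123 123 123 123 122 123 126] [ 56  55  55  55  56  55  55  57  57  63  80  89  80  56  52  52  55  76
 118 145 151 152 153 154 156 157 157 154 155 156 157 157]
220 [ 91  90  90  91  90  89  90  90  91  91  90  94 119 142 144 146 148 149
 150 153 157 139 115 114 122 138 144 133 124 124 123 123] [ 56  55  58  77  87  75  57  51  52  55  87 132 145 147 148 150 152 152
 153 154 141 138 138 138 139 137 137 137 138 138 137 138]
[162 164 164 157 144 149 152 155 153 153 152 150 150 148 138 116  74  56
  86 139 143  85  77  93] [163 162 162 161 155 140 149 155 154 155 153 152 153 151 146 127  85  56
  65  74  72  69  70  71]
```

```bash
python3 - <<'E'
from h import *
T=np.load('T8.npy'); q=lambda *p:onz('wrist',p,.08,T)[:,:2]
li=q((246,120),(251.3,220));lo=q((236,120),(242,220));ri=q((413.8,120),(406.5,220));ni=q((290,75.3),(370,75.5))
for l in(li,lo,ri,ni): d=l[1]-l[0];print(l.round(4).tolist(),np.degrees(np.arctan2(d[1],d[0])))
d=(li[0]-li[1])+(lo[0]-lo[1])+(ri[0]-ri[1]); a=np.arctan2(d[1],d[0]);print('yaw',np.degrees(a))
u=np.array([np.cos(a),np.sin(a)]);v=np.array([-u[1],u[0]]); f=lambda l,w:(l@w).mean()
print('w',f(li,v)-f(ri,v),f(lo,v)-f(li,v)); c=(f(ni,u)-.0995)*u+(f(li,v)+f(ri,v))/2*v
p=np.r_[c-v*.074,.065]; print('c',c,'pinch',p,'tool delta',(T[:3,:3].T@(p-T[:3,3])).round(4))
E
```

```text
[[0.5892, -0.2815], [0.5033, -0.2772]] 177.1159306886601
[[0.5896, -0.2732], [0.5037, -0.2688]] 177.07699664430055
[[0.5831, -0.4205], [0.4971, -0.4164]] 177.2877373937212
[[0.6219, -0.3204], [0.6189, -0.3844]] -92.65430066108398
yaw -2.839772113418351
w 0.13926441950653357 0.008359008158244724
c [ 0.52100122 -0.34781736] pinch [ 0.51733503 -0.42172649  0.065     ] tool delta [0.012  0.0802 0.1926]
```

>>> step_arm(
  moves=[
    [0.04,0.006,0.04,0,0,0,0],
    [0.04,0.006,0.04,0.01,0,0,0],
    [0.04,0,0,0.05,0,0,0],
    [0.04,0,0,0.06,0,0,0],
    [0.04,0,0,0,0,0,0],
  ],
)

```text
time_s: 21.45
tcp_pos: [0.5157, -0.4188, 0.133]
tool_rot: [-0.003, 1.0, -0.023, -0.003]
contact_force: [0.7, 0.3, 0.5]
opening: 0.0404
gripper_force: 0.0
```

```bash
python3 - <<'E'
from h import *
T=tool();print(T.round(3),sense()['joints'].round(2));p=np.array([.5173,-.4217,.059]);print('tool delta',(T[:3,:3].T@(p-T[:3,3])).round(4))
im=grab_frame('wrist'); g=cv2.cvtColor(im,cv2.COLOR_RGB2GRAY).astype(int)
print(proj('wrist',[[.5173,-.4217,.08],[.5575,-.4237,.08]],T)); r=int(proj('wrist',[.5575,-.4237,.08],T)[0,1]); print(r,g[r,300:360])
E
```

```text
[[ 0.999 -0.045 -0.006  0.516]
 [-0.045 -0.999  0.007 -0.419]
 [-0.006 -0.007 -1.     0.133]
 [ 0.     0.     0.     1.   ]] [-0.09  0.87  1.2   1.61 -0.84  1.27 -0.35]
tool delta [0.0022 0.0033 0.074 ]
[[327.66734096 261.2049512 ]
 [328.35902579 191.25390991]]
191 [ 95  95  96  95  85  71  64  62  62  62  62  61  61  60  60  68  89  99
  98  87 103 135 154 157 158 158 159 160 160 162 162 162 164 165 166 154
 146 144 144 144 144 144 144 144 143 144 143 144 144 144 144 144 143 144
 145 145 144 144 144 144]
```

>>> step_arm(
  moves=[
    [0.04,0.002,0.003,0.035,0,0,0],
    [0.04,0,0,0.025,0,0,0],
    [0.03,0,0,0.008,0,0,0],
    [0.018,0,0,0,0,0,0],
    [0.014,0,0,0,0,0,0],
  ],
  newtons=50,
)

```text
time_s: 22.12
tcp_pos: [0.5193, -0.4253, 0.0705]
tool_rot: [0.0, 1.0, -0.023, 0.001]
contact_force: [-0.6, -0.7, 0.7]
opening: 0.0142
gripper_force: 0.2
```

```bash
python3 - <<'E'
from h import *
T=tool();s=sense();print(s['contact_force'],s['opening'],s['gripper_force'],s['joints'].round(2));p=np.array([.5173,-.4217,.059]);print('tool delta',(T[:3,:3].T@(p-T[:3,3])).round(4))
E
```

```text
[-0.56500894 -0.69576909  0.73027282] 0.014175802412366257 0.20287149120122194 [-0.06  0.93  1.14  1.65 -0.91  1.18 -0.31]
tool delta [-0.0022 -0.0035  0.0115]
```

>>> step_arm(
  moves=[
    [0.022,-0.001,-0.0033,0,0,0,0],
    [0.022,0,0,0.01,0,0,0],
    [0.018,0,0,0,0,0,0],
    [0.013,0,0,0,0,0,0],
  ],
)

```text
time_s: 22.62
tcp_pos: [0.518, -0.4215, 0.0591]
tool_rot: [-0.0, 1.0, -0.023, -0.0]
contact_force: [-0.4, -0.3, -0.3]
opening: 0.0127
gripper_force: 0.0
```

```bash
python3 - <<'E'
from h import *
T=tool();s=sense();print(s['contact_force'],s['opening'],s['gripper_force']);p=np.array([.5173,-.4217,.059]);print('tool delta',(T[:3,:3].T@(p-T[:3,3])).round(4))
E
```

```text
[-0.42502037 -0.26112087 -0.2728543 ] 0.012729538677544809 0.0
tool delta [-0.0007  0.0002  0.0001]
```

>>> step_arm(
  moves=[
    [0.008,0,0,0,0,0,0],
    [0.004,0,0,0,0,0,0],
    [0.004,0,0,0,0,0,0],
    [0.004,0,0,-0.002,0.025,0,0],
    [0.004,0,0,-0.002,0.025,0,0],
  ],
)

```text
time_s: 23.25
tcp_pos: [0.5181, -0.4213, 0.0626]
tool_rot: [-0.026, 0.999, -0.023, 0.0]
contact_force: [0.3, -0.2, -2.1]
opening: 0.0087
gripper_force: 48.3
```

>>> step_arm(
  moves=[
    [0.004,0,0,-0.002,0.025,0,0],
    [0.004,0,-0.0004,-0.005,0,0,0],
    [0.004,0,-0.001,-0.015,0,0,0],
    [0.004,0,-0.0023,-0.03,0,0,0],
    [0.004,0,-0.003,-0.04,0,0,0],
  ],
)

```text
time_s: 23.88
tcp_pos: [0.518, -0.4211, 0.1566]
tool_rot: [-0.038, 0.999, -0.023, 0.0]
contact_force: [0.9, 0.6, -2.0]
opening: 0.0089
gripper_force: 48.3
```

>>> step_arm(
  moves=[
    [0.004,0,-0.0037,-0.05,0,0,0],
    [0.004,0,-0.0037,-0.05,0,0,0],
    [0.004,0,-0.0023,-0.025,0,0,0],
    [0.004,0,0,0,0,0,0],
  ],
)

```text
time_s: 24.38
tcp_pos: [0.5182, -0.4225, 0.284]
tool_rot: [-0.036, 0.999, -0.023, 0.003]
contact_force: [-1.4, -0.0, -2.1]
opening: 0.0089
gripper_force: 48.4
```

```bash
python3 - <<'E'
from h import *
T=tool();s=sense();print(T.round(3),s['contact_force'],s['moment'],s['joints'].round(2)); a=save('scene','s9.png');w=save('wrist','w9.png');np.save('T9.npy',T)
o=np.zeros((480,800,3),np.uint8); o[:,:400]=w[:,:400]; o[:400,400:]=cv2.resize(a[50:250,50:250],(400,400)); cv2.imwrite('pics/c9.png',o[:,:,::-1])
E
```

```text
[[ 0.999 -0.046  0.007  0.518]
 [-0.046 -0.996  0.071 -0.423]
 [ 0.004 -0.072 -0.997  0.284]
 [ 0.     0.     0.     1.   ]] [-1.39971812 -0.0039114  -2.05987445] [-0.22116202  0.03774056  0.03093308] [-0.04  0.75  1.26  1.4  -0.74  1.56 -0.43]
```

View pics/c9.png

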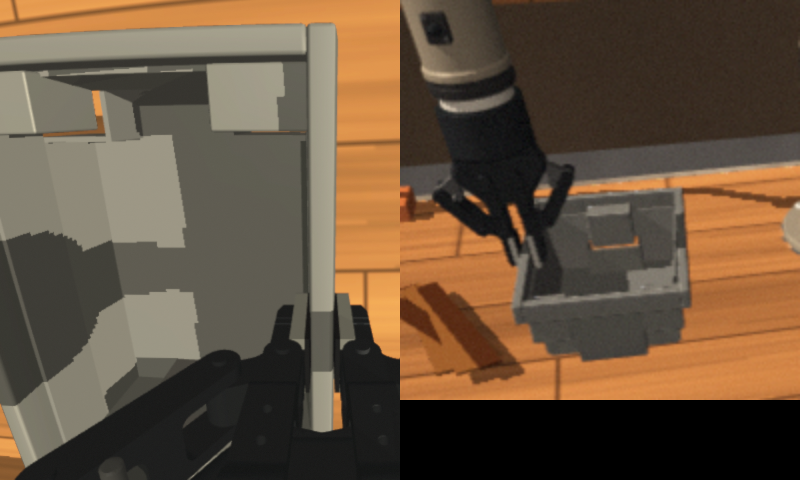

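The picture shows the box hanging level from its −y rim. I've now viewed 12 pictures and the limit was 10, so I'll work from numbers alone from here. Next I'm turning it about the world vertical.

>>> step_arm(
  moves=[
    [0.004,0,0,0,0,-0.0068,-0.09],
    [0.004,0,0,0,0,-0.0135,-0.1795],
    [0.004,0,0,0,0,-0.0135,-0.1795],
    [0.004,0,0,0,0,-0.0135,-0.1795],
    [0.004,0,0,0,0,-0.0135,-0.1795],
  ],
)

```text
time_s: 25.1
tcp_pos: [0.5178, -0.4204, 0.2786]
tool_rot: [-0.036, 0.926, 0.375, -0.015]
contact_force: [-0.7, -0.2, -1.7]
opening: 0.009
gripper_force: 48.3
```

```bash
python3 - <<'E'
from h import *
T=tool();s=sense();print(T.round(3),s['contact_force'],s['joints'].round(2))
E
```

```text
[[ 0.718  0.694 -0.055  0.518]
 [ 0.696 -0.716  0.056 -0.42 ]
 [ 0.    -0.079 -0.997  0.279]
 [ 0.     0.     0.     1.   ]] [-0.69529445 -0.18055183 -1.67219906] [-0.    0.68  1.08  1.37 -0.57  1.51  0.26]
```

Joints are going well away from their limits, so I'm continuing the turn.

>>> step_arm(
  moves=[
    [0.004,0,0,0,0,-0.0135,-0.1795],
    [0.004,0,0,0,0,-0.0135,-0.1795],
    [0.004,0,0,0,0,-0.0135,-0.1795],
    [0.004,0,0,0,0,-0.0135,-0.1795],
    [0.004,0,0,0,0,-0.0135,-0.1795],
  ],
)

```text
time_s: 25.72
tcp_pos: [0.5177, -0.4201, 0.2785]
tool_rot: [-0.027, 0.67, 0.741, -0.028]
contact_force: [0.3, 0.0, -1.7]
opening: 0.0089
gripper_force: 48.3
```

>>> step_arm(
  moves=[
    [0.004,0,0,0,0,-0.0135,-0.1795],
    [0.004,0,0,0,0,-0.0135,-0.1795],
    [0.004,0,0,0,0,-0.0135,-0.1795],
    [0.004,0,0,0,0,-0.0135,-0.1795],
    [0.004,0,0,0,0,-0.0135,-0.1795],
  ],
)

```text
time_s: 26.35
tcp_pos: [0.5175, -0.4199, 0.2783]
tool_rot: [-0.013, 0.281, 0.959, -0.035]
contact_force: [-0.6, -0.0, -1.7]
opening: 0.0086
gripper_force: 48.3
```

>>> step_arm(
  moves=[
    [0.004,0,0,0,0,-0.0135,-0.1795],
    [0.004,0,0,0,0,-0.0135,-0.1795],
    [0.004,0,0,0,0,-0.0135,-0.1795],
    [0.004,0,0,0,0,-0.0008,-0.01],
    [0.004,0,0,0,0,0,0],
  ],
)

```text
time_s: 26.98
tcp_pos: [0.5177, -0.4209, 0.2796]
tool_rot: [-0.001, 0.015, 0.999, -0.037]
contact_force: [-0.1, -0.4, -1.1]
opening: 0.0091
gripper_force: 48.3
```

```bash
python3 - <<'E'
from h import *
T=tool();s=sense();print(T.round(4),s['contact_force'],s['joints'].round(2),np.degrees(np.arctan2(T[1,0],T[0,0])))
print('tool delta to hover',(T[:3,:3].T@(np.array([.536,.271,.285])-T[:3,3])).round(4))
E
```

```text
[[-0.9996  0.0295 -0.004   0.5177]
 [ 0.0297  0.9969 -0.0734 -0.4209]
 [ 0.0018 -0.0735 -0.9973  0.2796]
 [ 0.      0.      0.      1.    ]] [-0.09999591 -0.3530683  -1.09493168] [ 0.17  0.43  0.58  1.48 -0.18  1.26  2.3 ] 178.29999189904515
tool delta to hover [ 0.0022  0.6898 -0.0562]
```

>>> step_arm(
  moves=[
    [0.004,0,0.02,-0.0016,0,0.0014,0.018],
    [0.004,0,0.035,-0.0028,0,0,0],
    [0.004,0.001,0.05,-0.004,0,0,0],
    [0.004,0.001,0.05,-0.004,0,0,0],
    [0.004,0.001,0.05,-0.004,0,0,0],
  ],
)

```text
time_s: 27.6
tcp_pos: [0.5239, -0.2141, 0.2815]
tool_rot: [-0.001, 0.024, 0.999, -0.037]
contact_force: [0.0, -0.2, -0.5]
opening: 0.0083
gripper_force: 48.5
```

>>> step_arm(
  moves=[
    [0.004,0.001,0.05,-0.004,0,0,0],
    [0.004,0.001,0.05,-0.004,0,0,0],
    [0.004,0.001,0.05,-0.004,0,0,0],
    [0.004,0.001,0.05,-0.004,0,0,0],
    [0.004,0.001,0.05,-0.004,0,0,0],
  ],
)

```text
time_s: 28.22
tcp_pos: [0.5303, 0.0366, 0.2829]
tool_rot: [-0.001, 0.024, 0.999, -0.037]
contact_force: [0.8, 0.6, -2.1]
opening: 0.0091
gripper_force: 48.5
```

>>> step_arm(
  moves=[
    [0.004,0.001,0.05,-0.004,0,0,0],
    [0.004,0.001,0.05,-0.004,0,0,0],
    [0.004,0.001,0.05,-0.004,0,0,0],
    [0.004,0.001,0.035,-0.0028,0,0,0],
    [0.004,0.001,0.03,-0.0024,0,0,0],
  ],
)

```text
time_s: 28.85
tcp_pos: [0.5349, 0.2526, 0.2835]
tool_rot: [-0.001, 0.023, 0.999, -0.038]
contact_force: [0.2, 0.5, -1.5]
opening: 0.0084
gripper_force: 48.5
```

>>> step_arm(
  moves=[
    [0.004,0,0.02,-0.0016,0,0,0],
    [0.004,0,0,0,0,0,0],
    [0.004,0,0,0,0,0,0],
  ],
)

```text
time_s: 29.22
tcp_pos: [0.5366, 0.2686, 0.2842]
tool_rot: [-0.001, 0.024, 0.999, -0.038]
contact_force: [0.3, 0.7, -3.1]
opening: 0.0087
gripper_force: 48.5
```

```bash
python3 - <<'E'
from h import *
T=tool();s=sense();print(T.round(4),s['contact_force'],s['joints'].round(2),np.degrees(np.arctan2(T[1,0],T[0,0])))
print('tool delta to .16',(T[:3,:3].T@(np.array([.536,.271,.16])-T[:3,3])).round(4))
w=save('wrist','w10.png');np.save('T10.npy',T)
g=cv2.cvtColor(w,cv2.COLOR_RGB2GRAY).astype(int)
for r in (60,100,140): print(r,g[r,290:350:1])
b=save('top','t10.png')
E
```

```text
[[-9.989e-01  4.780e-02 -3.500e-03  5.366e-01]
 [ 4.790e-02  9.959e-01 -7.640e-02  2.686e-01]
 [-2.000e-04 -7.650e-02 -9.971e-01  2.842e-01]
 [ 0.000e+00  0.000e+00  0.000e+00  1.000e+00]] [ 0.29753018  0.70361725 -3.12230878] [-0.77  0.31  0.26  1.56 -0.01  1.32  1.  ] 177.25244228997323
tool delta to .16 [0.0007 0.0118 0.1236]
60 [ 68  68  68  69  68  68  68  69  69  68  69  70  69  69  69  73 116 164
 182 182 181 180 180 179 178 179 178 177 178 178 178 178 177 177 177 177
 177 177 176 176 175 161 140 118  96  76  69  90 115 120 121 121 121 121
 121 122 122 122 122 122]
100 [175 175 175 174 175 175 175 173 174 174 174 175 175 175 174 162 142 161
 182 183 181 180 179 178 178 178 177 177 178 177 176 177 177 177 176 176
 176 176 176 175 172 156 133 110  88  71  82 158 178 178 178 176 176 175
 174 171 133  92 101 104]
140 [173 174 173 174 174 173 173 173 173 172 168 165 166 164 165 160 161 162
 173 181 181 178 178 177 178 177 178 177 176 176 176 176 176 176 175 175
 175 175 175 173 167 148 125 103  82  74 113 169 181 179 176 176 175 174
 173 160 121 100 104 108]
```

```bash
python3 - <<'E'
from h import *
T=np.load('T10.npy'); g=cv2.imread('pics/w10.png',0).astype(int)
print([ (c,g[0:60,c].tolist()) for c in(200,315)])
I=np.eye(4)
print('pred rim end outer/inner px', proj('wrist',[[.1085,0,-.0205],[.0995,0,-.0205],[.1085,-.05,-.0205],[.1085,-.14,-.0205]],I).round(1))
b=cv2.imread('pics/t10.png'); 
print('pred top px',proj('top',[T[:3,3]+T[:3,:3]@np.array([sx*.1085,-.0745+sy*.0785,-.0205]) for sx,sy in((1,-1),(-1,-1),(-1,1))]).round(0))
g=cv2.cvtColor(b,cv2.COLOR_BGR2GRAY); 
E
```

```text
[(200, [140, 122, 107, 99, 96, 97, 97, 97, 98, 97, 97, 97, 97, 98, 98, 100, 100, 98, 102, 109, 139, 167, 198, 202, 192, 167, 145, 154, 166, 174, 179, 179, 179, 178, 179, 178, 177, 178, 177, 177, 177, 177, 177, 177, 176, 177, 176, 177, 178, 180, 180, 177, 163, 150, 140, 126, 99, 71, 65, 64]), (315, [125, 126, 127, 129, 128, 130, 132, 137, 138, 126, 118, 110, 108, 95, 101, 101, 101, 100, 99, 100, 100, 99, 96, 131, 153, 164, 172, 178, 178, 179, 178, 178, 179, 178, 178, 179, 178, 179, 179, 178, 178, 178, 178, 178, 179, 178, 178, 178, 178, 178, 178, 178, 178, 178, 178, 178, 178, 178, 178, 178])]
pred rim end outer/inner px [[ 321.5   19.9]
 [ 321.5   52.8]
 [ 153.7   22.3]
 [-113.5   38.4]]
pred top px [[217. 308.]
 [213. 154.]
 [106. 165.]]
```

>>> step_arm(
  moves=[
    [0.004,0.001,0.004,0.02,0,0,0],
    [0.004,0,0.003,0.04,0,0,0],
    [0.004,0,0.003,0.04,0,0,0],
    [0.004,0,0.0015,0.02,0,0,0],
    [0.004,0,0,0,0,0,0],
  ],
)

```text
time_s: 29.95
tcp_pos: [0.5343, 0.2713, 0.1623]
tool_rot: [-0.002, 0.024, 0.999, -0.039]
contact_force: [-1.0, 0.5, -1.0]
opening: 0.0087
gripper_force: 48.5
```

```bash
python3 - <<'E'
from h import *
T=tool();s=sense();print(T[:3,3],s['contact_force'],np.degrees(np.arctan2(T[1,0],T[0,0])))
print('tool delta to .14',(T[:3,:3].T@(np.array([.535,.271,.14])-T[:3,3])).round(4))
E
```

```text
[0.5343032  0.27131993 0.16226295] [-0.97798273  0.50513999 -0.96539469] 177.2973287230865
tool delta to .14 [-0.0008  0.0014  0.0222]
```

>>> step_arm(
  moves=[
    [0.004,0,0.0007,0.01,0,0,0],
    [0.004,0,0.0006,0.008,0,0,0],
    [0.004,0,0.0003,0.004,0,0,0],
    [0.004,0,0,0,0,0,0],
  ],
)

```text
time_s: 30.45
tcp_pos: [0.5351, 0.2731, 0.1415]
tool_rot: [-0.001, 0.023, 0.999, -0.038]
contact_force: [-0.5, -0.5, -1.9]
opening: 0.0089
gripper_force: 48.5
```

>>> step_arm(
  moves=[
    [0.004,0,0.0002,0.003,0,0,0],
    [0.004,0,0,0,0,0,0],
  ],
)

```text
time_s: 30.7
tcp_pos: [0.5352, 0.2731, 0.1386]
tool_rot: [-0.001, 0.023, 0.999, -0.038]
contact_force: [0.5, 0.4, -1.2]
opening: 0.0086
gripper_force: 48.5
```

>>> step_arm(
  moves=[
    [0.004,0,-0.0018,0,0,0,0],
    [0.004,0,0,0,0,0,0],
  ],
)

```text
time_s: 30.95
tcp_pos: [0.5352, 0.271, 0.1389]
tool_rot: [-0.001, 0.023, 0.999, -0.038]
contact_force: [0.2, 0.2, -1.2]
opening: 0.009
gripper_force: 48.5
```

```bash
python3 - <<'E'
from h import *
T=tool(); w=save('wrist','w11.png');np.save('T11.npy',T); print(T[:3,3])
g=cv2.cvtColor(w,cv2.COLOR_RGB2GRAY).astype(int)
for r in (110,170): print(r,g[r,300:360])
print(proj('wrist',[[.480,.2735+.0042,.08],[.520,.2735+.0022,.08]],T))
a=np.radians(-2.6);u=np.array([np.cos(a),np.sin(a)]);v=np.array([-u[1],u[0]]);c=np.array([.532,.197])
for s in(-.06,-.03): print('bottom rim outer px',proj('wrist',np.r_[c+u*s+v*.0785,.08],T),'top rim outer',proj('wrist',T[:3,3]+T[:3,:3]@np.array([-s,.0045,-.0205]),T))
E
```

```text
[0.53524323 0.27097749 0.1389008 ]
110 [183 183 183 183 181 172 151 165 188 193 191 190 189 188 187 188 187 187
 187 187 186 186 186 185 186 185 184 185 186 185 180 163 138 114  93  74
  73 100 102  85  83  96 101 102 100 100 101  99 101 100 100 101 100 101
 100 101 100 100 101 100]
170 [174 163 158 158 157 157 158 163 184 194 191 190 188 187 187 186 186 186
 186 186 185 185 185 184 184 183 184 184 184 182 171 150 126 104  80  72
  93 104  98  83  98 107 109 109 108 109 109 108 108 109 108 108 109 107
 109 108 108 108 107 107]
[[337.57840203 165.69510144]
 [336.37709227 236.45162509]]
bottom rim outer px [[338.13080826 157.4221258 ]] top rim outer [[335.16352933 182.90711849]]
bottom rim outer px [[337.44290773 211.90528847]] top rim outer [[334.22332592 266.66345518]]
```

>>> step_arm(
  moves=[
    [0.004,0,0.0003,0.004,0,0,0],
    [0.004,0,0.0002,0.003,0,0,0],
    [0.004,0,0,0,0,0,0],
  ],
)

```text
time_s: 31.38
tcp_pos: [0.5348, 0.2711, 0.1312]
tool_rot: [-0.001, 0.023, 0.999, -0.038]
contact_force: [-0.8, -1.1, -1.3]
opening: 0.009
gripper_force: 48.5
```

>>> step_arm(
  moves=[
    [0.004,0,0.0001,0.0012,0,0,0],
    [0.004,0,0,0,0,0,0],
  ],
)

```text
time_s: 31.62
tcp_pos: [0.5351, 0.2713, 0.1305]
tool_rot: [-0.001, 0.023, 0.999, -0.038]
contact_force: [-0.1, -0.2, -2.4]
opening: 0.0091
gripper_force: 48.5
```

>>> step_arm(
  moves=[
    [0.004,0,0.0001,0.001,0,0,0],
    [0.004,0,0,0,0,0,0],
  ],
)

```text
time_s: 31.88
tcp_pos: [0.5351, 0.2713, 0.1295]
tool_rot: [-0.001, 0.023, 0.999, -0.038]
contact_force: [-0.4, 0.3, -2.4]
opening: 0.0083
gripper_force: 48.5
```

>>> step_arm(
  moves=[
    [0.004,0,0.0001,0.0008,0,0,0],
    [0.004,0,0,0,0,0,0],
  ],
)

```text
time_s: 32.12
tcp_pos: [0.5351, 0.2716, 0.129]
tool_rot: [-0.001, 0.023, 0.999, -0.037]
contact_force: [-1.1, 0.4, 0.9]
opening: 0.0087
gripper_force: 49.2
```

>>> step_arm(
  moves=[
    [0.004,0,0.0001,0.0006,-0.01,0,0],
    [0.004,0,0,0,-0.02,0,0],
    [0.004,0,0,0,-0.02,0,0],
    [0.004,0,0,0,0,0,0],
  ],
)

```text
time_s: 32.62
tcp_pos: [0.5356, 0.2709, 0.1293]
tool_rot: [0.0, 0.023, 1.0, -0.012]
contact_force: [-1.8, -0.3, 6.4]
opening: 0.0083
gripper_force: 58.3
```

```bash
python3 - <<'E'
from h import *
s=sense();print(s['contact_force'],s['moment'],s['tcp_pos'])
E
```

```text
[-1.84903281 -0.29061182  6.3753792 ] [-0.344354    0.4599266  -0.08892502] [0.53559333 0.27088361 0.12933911]
```

Supported. I'm undoing the rest of the tilt, opening a little, and withdrawing straight up.

>>> step_arm(
  moves=[
    [0.004,0,0,-0.0005,-0.025,0,0],
    [0.013,0,0,0,0,0,0],
    [0.024,0,0,0,0,0,0],
    [0.028,0,0,0,0,0,0],
    [0.028,0,0,-0.01,0,0,0],
  ],
)

```text
time_s: 33.25
tcp_pos: [0.5344, 0.2712, 0.138]
tool_rot: [-0.001, 0.023, 1.0, -0.001]
contact_force: [0.4, 0.2, 0.1]
opening: 0.0284
gripper_force: 0.0
```

>>> step_arm(
  moves=[
    [0.028,0,0,-0.02,0,0,0],
    [0.028,0,0,-0.05,0,0,0],
    [0.028,0,0,-0.06,0,0,0],
    [0.028,0,-0.02,-0.03,0,0,0],
    [0.028,0.03,-0.05,0,0,0,0],
  ],
)

```text
time_s: 33.88
tcp_pos: [0.5045, 0.2047, 0.3023]
tool_rot: [0.004, 0.021, 1.0, 0.002]
contact_force: [-1.1, -1.8, -0.1]
opening: 0.0281
gripper_force: 0.0
```

>>> step_arm(
  moves=[
    [0.028,0.01,0,0,0,0,0],
    [0.028,0,0,0,0,0,0],
    [0.028,0,0,0,0,0,0],
  ],
)

```text
time_s: 34.25
tcp_pos: [0.4924, 0.2045, 0.2987]
tool_rot: [0.0, 0.022, 1.0, 0.0]
contact_force: [0.5, -0.2, -0.1]
opening: 0.0281
gripper_force: 0.0
```

```bash
python3 - <<'E'
from h import *
T=tool(); w=save('wrist','w12.png');np.save('T12.npy',T); print(T.round(3)); save('scene','s12.png')
a=np.radians(-2.6);u=np.array([np.cos(a),np.sin(a)]);v=np.array([-u[1],u[0]]);c=np.array([.532,.197])
P=proj('wrist',[np.r_[c+u*x*.1085+v*y*.0785,.15] for x,y in((-1,-1),(-1,1),(1,1),(1,-1))],T);print('pred rim corners z=.15',P.round(1))
g=cv2.cvtColor(w,cv2.COLOR_RGB2GRAY).astype(int)
for r in(120,240):
    L=int(np.interp(r,[P[0,1],P[3,1]],[P[0,0],P[3,0]]));R_=int(np.interp(r,[P[1,1],P[2,1]],[P[1,0],P[2,0]]))
    print(r,L-15,g[r,L-15:L+25].tolist(),R_-25,g[r,R_-25:R_+15].tolist())
for cc in(int(P[0,0]+50),int(P[1,0]-50)): 
    n=max(0,int(P[:2,1].mean())-15); print(cc,n,g[n:n+40,cc].tolist())
E
```

```text
[[-0.999  0.044  0.001  0.492]
 [ 0.044  0.999  0.     0.205]
 [-0.001  0.    -1.     0.299]
 [ 0.     0.     0.     1.   ]]
pred rim corners z=.15 [[211.3 133.2]
 [417.1 133.4]
 [397.9 370.8]
 [232.7 370.5]]
120 196 [172, 172, 172, 172, 172, 172, 172, 172, 172, 172, 172, 172, 172, 172, 172, 172, 172, 172, 172, 172, 171, 171, 171, 171, 171, 170, 170, 170, 170, 168, 169, 168, 168, 168, 168, 168, 168, 167, 166, 166] 392 [142, 142, 143, 144, 144, 145, 147, 146, 147, 148, 148, 148, 148, 149, 150, 150, 151, 151, 151, 143, 131, 129, 130, 131, 131, 132, 133, 134, 137, 148, 156, 158, 158, 157, 158, 159, 158, 158, 158, 158]
240 205 [29, 30, 30, 30, 31, 51, 104, 154, 149, 117, 94, 91, 92, 99, 122, 152, 163, 173, 179, 168, 167, 165, 164, 161, 159, 156, 139, 99, 66, 56, 57, 57, 67, 86, 95, 82, 64, 59, 60, 59] 383 [134, 134, 132, 132, 133, 133, 133, 132, 132, 136, 152, 155, 138, 124, 121, 122, 129, 167, 167, 162, 161, 160, 158, 158, 156, 153, 126, 91, 88, 88, 88, 88, 87, 87, 87, 86, 87, 85, 85, 84]
261 118 [171, 162, 146, 128, 113, 108, 119, 134, 148, 160, 162, 156, 112, 135, 137, 100, 131, 152, 162, 164, 163, 162, 162, 161, 161, 159, 147, 129, 151, 160, 161, 161, 161, 161, 161, 161, 161, 161, 161, 161]
367 118 [108, 117, 131, 146, 159, 158, 121, 100, 96, 97, 96, 87, 86, 97, 99, 83, 94, 139, 160, 161, 160, 160, 161, 160, 159, 159, 157, 131, 108, 156, 162, 161, 160, 160, 160, 160, 161, 160, 160, 161]
```

```bash
python3 - <<'E'
from h import *
T=np.load('T12.npy'); g=cv2.imread('pics/w12.png',0).astype(int)
for r in(165,345): print(r,g[r,205:250].tolist(),g[r,375:425].tolist())
q=lambda *p:onz('wrist',p,.15,T)
P=q((231.8,240),(399.4,240),(221,240),(409.3,240),(261,133.7),(367,134.8));print(P.round(4),P[1]-P[0],P[3]-P[2])
# bystanders: top view change outside arm between t1 and a new frame
b=grab_frame('top'); a=cv2.imread('pics/t1.png')[:,:,::-1]; d=np.abs(a.astype(int)-b).max(2)
for n,(x0,y0,x1,y1) in dict(wax=(115,258,152,302),paste=(172,330,240,386),bottle=(180,145,234,196),jar=(252,232,302,288)).items(): print(n,(d[y0:y1,x0:x1]>60).mean().round(3))
cv2.imwrite('pics/t13.png',b[:,:,::-1])
E
```

```text
165 [150, 150, 149, 149, 149, 149, 150, 149, 150, 149, 148, 148, 169, 170, 168, 166, 164, 163, 161, 159, 152, 117, 77, 56, 56, 55, 65, 91, 96, 96, 97, 97, 97, 97, 96, 97, 100, 125, 157, 160, 161, 160, 161, 160, 161] [158, 158, 158, 157, 158, 158, 158, 158, 158, 158, 158, 158, 157, 157, 158, 158, 157, 157, 157, 157, 158, 158, 157, 158, 158, 154, 106, 119, 121, 125, 146, 168, 164, 161, 160, 159, 159, 157, 156, 153, 133, 93, 89, 90, 90, 89, 89, 90, 89, 90]
345 [166, 166, 167, 166, 166, 166, 166, 166, 167, 167, 167, 167, 167, 167, 167, 167, 167, 167, 167, 167, 168, 168, 168, 168, 169, 170, 173, 193, 166, 159, 151, 137, 93, 46, 28, 28, 28, 28, 28, 27, 28, 27, 29, 26, 28] [60, 32, 28, 28, 28, 27, 27, 29, 28, 28, 28, 27, 29, 27, 27, 27, 28, 28, 29, 27, 28, 27, 27, 27, 27, 27, 26, 28, 27, 28, 30, 39, 59, 76, 81, 82, 80, 79, 80, 79, 78, 81, 87, 100, 115, 118, 121, 120, 119, 118]
[[0.5064 0.1291 0.15  ]
 [0.5125 0.2685 0.15  ]
 [0.506  0.1201 0.15  ]
 [0.5129 0.2767 0.15  ]
 [0.4223 0.1615 0.15  ]
 [0.4267 0.2421 0.15  ]] [0.00614032 0.13931437 0.        ] [0.00690322 0.15662571 0.        ]
wax 0.34
paste 0.0
bottle 0.004
jar 0.0
```

>>> step_arm(
  moves=[
    [0.028,0,-0.05,-0.02,0,0,0],
    [0.028,0,-0.06,0,0,0,0],
    [0.028,0,-0.06,0,0,0,0],
    [0.028,0,-0.06,0,0,0,0],
    [0.028,0,-0.06,0,0,0,0],
  ],
)

```text
time_s: 35.02
tcp_pos: [0.479, -0.0882, 0.3187]
tool_rot: [0.0, 0.022, 1.0, -0.0]
contact_force: [0.4, 0.2, -0.0]
opening: 0.028
gripper_force: 0.0
```

>>> step_arm(
  moves=[
    [0.028,0,-0.05,0,0,0,0],
    [0.028,0,-0.03,0,0,0,0],
    [0.028,0,0,0,0,0,0],
    [0.028,0,0,0,0,0,0],
  ],
)

```text
time_s: 35.52
tcp_pos: [0.4758, -0.165, 0.3184]
tool_rot: [-0.0, 0.022, 1.0, 0.0]
contact_force: [0.4, 1.1, -1.2]
opening: 0.0281
gripper_force: 0.0
```

```bash
python3 - <<'E'
from h import *
T=np.load('T12.npy'); P=onz('wrist',[(226,165),(404.8,165)],.15,T); print('near width',np.linalg.norm(P[1]-P[0]))
b=grab_frame('top'); a=cv2.imread('pics/t1.png')[:,:,::-1]; d=np.abs(a.astype(int)-b).max(2)
for n,(x0,y0,x1,y1) in dict(wax=(115,258,152,302),paste=(172,330,240,386),bottle=(180,145,234,196),jar=(252,232,302,288)).items(): print(n,(d[y0:y1,x0:x1]>60).mean().round(3))
def wax(im):
    h=cv2.cvtColor(im,cv2.COLOR_RGB2HSV)[258:304,112:153]; m=(h[:,:,1]<60)&(h[:,:,2]>100); y,x=np.nonzero(m); return x.min()+112,y.min()+258,y.max()+258,m.sum()
print(wax(a),wax(b))
# stacked rim in top view
c=np.array([.532,.198]);al=np.radians(-2.7);u=np.array([np.cos(al),np.sin(al)]);v=np.array([-u[1],u[0]])
print(proj('top',[np.r_[c+u*x*.1085+v*y*.0785,.15] for x,y in((-1,-1),(-1,1),(1,1),(1,-1))]).round(1))
h=cv2.cvtColor(b,cv2.COLOR_RGB2HSV);m=(h[:,:,1]<60).astype(np.uint8)*255;m[:180]=0;m[336:]=0;m[:,:135]=0;m[:,253:]=0
k=max(cv2.findContours(m,0,2)[0],key=cv2.contourArea);print(cv2.boxPoints(cv2.minAreaRect(k)).round(1).tolist())
print(sense()['time_s'])
E
```

```text
near width 0.13962691063088117
wax 0.031
paste 0.0
bottle 0.002
jar 0.024
(np.int64(120), np.int64(263), np.int64(297), np.int64(941)) (np.int64(121), np.int64(258), np.int64(297), np.int64(892))
[[238.3 314.6]
 [145.1 321.5]
 [145.7 198.2]
 [233.8 191.9]]
[[130.0, 197.39999389648438], [240.3000030517578, 191.89999389648438], [246.60000610351562, 317.5], [136.3000030517578, 323.0]]
35.575
```

```bash
python3 -c "
from h import *
print(hand_in())"
```

```text
the job is handed in; nothing more can be done
None
```

The job is handed in at about 35.6 s: the reel stands upright in the bottom box, and by measurement the turned top box sits level on the lugs above it with the bystanders unmoved. I viewed 12 pictures, two over the limit of 10; the final check was numeric only.

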